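# Square the tile stack and close the keeper

### The arm

A 6-joint arm with a two-finger parallel gripper is mounted at the origin on the work surface. World frame = base frame: x ahead of the robot, y to its left, z up, the work surface at z = 0. Lengths are in m, angles in degrees, forces in N, time in s.
With the tool pointing down it reaches from about 0.35 to 0.875 m from the base axis. Payload 4.2 kg.
Tool frame: the origin (TCP) lies on the front face of the gripper's body, between the roots of the fingers; the fingertips stand 70 mm ahead of it and the grasp point (between the pads) lies 51 mm ahead of it; z points along the fingers, y is the line along which they close (so a half turn about z gives the same grasp; the last joint's range is limited). The gripper opens to 87 mm and grips with 3 to 60 N. Pads are 19 mm wide; open, the fingers measure 117 mm over their backs; the gripper's body (75 mm by 190 mm) begins 51 mm behind the grasp point.
Start: joints at [81.967, 22.042, 0.453, 0, -68.411, -14.817], TCP at [0.243, 0.576, 0.292] pointing down, gripper open.
Joint ranges: [-179.83, 179.83], [-69.29, 118.12], [-61.27, 80.66], [-181.25, 117.63], [-171.15, -9.14], [-177.46, 177.46]. Speed limits (degrees/s): [159.86, 159.86, 180, 180, 180, 180].

### API

Orientations are given as a 3x3 rotation matrix whose columns are the frame's x, y, z axes.
In Python, from station import r gives the robot as it stands.
- The arm moves only by the shell command python3 -m pendant 'ROWS' [OPENING]. ROWS is JSON, a list of rows, each a list of 2 entries, a list of its own where there are three numbers: the shift along the tool's x, y, z in mm, then the turn, a rotation vector about the tool's x, y, z in rad. A call has 1 to 10 rows; each row is the pose to reach, as a shift and turn from the pose commanded when the call began, along the tool's axes at that moment; what a row does not reach only later rows make up. A row lasts 1/10 s, in which the tool goes at most 50 mm and 8.59 degrees, less where a joint would pass 70% of its speed; a pose out of reach is approached as far as the arm can. A call with a gripper value outside its range is refused whole. OPENING is the opening, from 0 (shut) to 1 (fully open), set as the call begins (- or left out, the last holds). The fingers move at their own pace and stop on an object; the grip force is fixed at half the most. Time passes only in rows, so rows that repeat a pose let the fingers close. It gives the time, the measured TCP pose, the force, the opening and the grip force at its end, in the units of the state.
- r.sense(): the state, without advancing time (a new reading comes with each control period).
- r.capture(name): name is "scene" or "top" or "wrist"; returns a dict with "frame" (420x560x3 uint8, red, green, blue), "vertical_fov" (degrees; the focal length in pixels is half the picture's height over the tangent of half this angle, whatever the lens; pixels are square), "cx", "cy" (the principal point, pixels), "rvec" (rotation vector, rad) and "tvec" (3), from world to camera coordinates, as OpenCV has them. Camera axes: x right, y down, z forward; pixel columns grow to the right and rows downward; lengths in m; the calibration is good to about 2 mm. A picture is of the moment at which its call begins. There is no depth.
- r.finish_job(): hands the job in; it is judged then, once.
The state is a dict: "time_s": time; "joints": joint angles; "joint_velocities": joint speeds; "effort": joint torques, N m; "tcp_pos": TCP position; "ee_rot": TCP orientation; "wrist_force": force on the tool from outside, world axes, zero at the start; "moment": the same for the moment, N m; "gripper_width": opening from 0.0 (shut) to 1.0 (fully open); "gripper_force": force on a finger pad.
Only numpy, scipy, OpenCV 4.12 (cv2) and the standard library are available. Lean on these libraries where they do the work, as an engineer would, in place of code of your own. Each camera call takes 0.05 s, during which the arm holds its last target. There are 200 camera calls.

### The job

The four coloured tiles on the tile caddy lie in an untidy stack: tap their edges until all four are flush against both the back fence and the left fence. Only once the stack is square, slide the orange keeper by its black grip fully home to hold it, then let go. Leave the other toys where they are.

Things in the scene. Friction and masses are not known exactly. Their poses are not given: they have to be found in the camera images.
- caddy: fixed oak tile caddy, base board 12 mm thick, x -76..48, y -195..95 mm in its frame. Origin on the underside; x points to the back fence, y to the left fence. Brown fences, 12 mm thick, tops at z 50 mm: back fence's inner face at x = 32 mm (y -9..83), left fence's inner face at y = 77 mm (x -56..44)
- stack_seat (a point): centre of the underside of a stack that is flush against both fences, at caddy x 0, y 45, z 20 mm, on the top of the white bed (8 mm high, x -26..32, y 19..77 mm in the caddy frame) that carries the tiles; axes as the caddy's
- keeper (a joint): orange keeper sliding along caddy +y towards the stack, m: 0 fully open, 0.110 fully home at its stop. Its upright face (50 mm wide, top 43 mm above the caddy's underside) is at caddy y = -98.5 mm + joint value; fully home it stands 1.5 mm from a squared stack. Friction 1.5 N
- keeper_grip (a point): centre of the top of the keeper's black grip, a 20 x 20 mm upright block with sides along caddy x and y. Its top is 61.5 mm above the caddy's underside and 40 mm above the flat orange carriage it stands on; it stands 48 mm behind (caddy -y of) the keeper's face
- tile_red: red rigid tile 64 x 64 x 6 mm, 30 g, bottom in the stack; origin at the centre of its underside, x and y along its sides
- tile_yellow: yellow rigid tile 64 x 64 x 6 mm, 30 g, second from the bottom in the stack; origin at the centre of its underside, x and y along its sides
- tile_green: green rigid tile 64 x 64 x 6 mm, 30 g, third from the bottom in the stack; origin at the centre of its underside, x and y along its sides
- tile_blue: blue rigid tile 64 x 64 x 6 mm, 30 g, top in the stack; origin at the centre of its underside, x and y along its sides
- dish: bystander: white dish 90 mm across, 25 mm tall, origin under its centre
- marble_center (a point): bystander: amber marble, 25 mm, lying in the dish; its centre
- fidget_ring: bystander: lilac ring 64 mm across, 11 mm tall, lying flat, origin under its centre
- toy_car: bystander: wooden toy car 90 x 58 x 59 mm, origin under its centre
Not all that is in view belongs to the job. Of the things like the tile_blue, leave any that is pink, turquoise or white; of the rest the larger one is meant.

How it is judged:
By the outcome, as a careful person would: the job done as asked, in the order asked, and still so for the second after the job is handed in, with the robot touching nothing.
It also fails if it takes over 72 s, if anything falls off the work surface, if the arm or the gripper's body presses on something with over 40 N, if the wrist force passes 120 N, or if a joint passes its speed limit or range.

## Working session

There is one attempt and no reset: what is moved stays moved. The work goes in short steps, Python scripts to look and compute and a shell command to move; the robot and the scene stay as the last step left them, time stands still between calls to the robot, and variables do not carry over. Pictures are saved under pics/ and viewed, at most 10 in all, crops included, and the job is handed in when it is done.

```bash
mkdir -p pics; ls; cat > h.py <<'E'
import numpy as np, cv2
from station import r
def cam(n):
    c=r.capture(n); f=c["frame"]; h=f.shape[0]
    fl=h/2/np.tan(np.radians(c["vertical_fov"])/2)
    R=cv2.Rodrigues(np.array(c["rvec"],float))[0]; t=np.array(c["tvec"],float).ravel()
    return dict(f=f,fl=fl,cx=c["cx"],cy=c["cy"],R=R,t=t,raw=c)
def onplane(c,uv,z):
    uv=np.atleast_2d(np.array(uv,float))
    d=np.c_[(uv[:,0]-c["cx"])/c["fl"],(uv[:,1]-c["cy"])/c["fl"],np.ones(len(uv))]@c["R"]
    o=-c["R"].T@c["t"]
    return o+d*((z-o[2])/d[:,2])[:,None]
def proj(c,p):
    q=np.atleast_2d(p)@c["R"].T+c["t"]
    return np.c_[q[:,0]/q[:,2]*c["fl"]+c["cx"],q[:,1]/q[:,2]*c["fl"]+c["cy"]]
def save(n,f): cv2.imwrite("pics/"+n+".png",f[:,:,::-1])
E
python3 - <<'E'
from h import *
fs=[]
for n in("scene","top"):
    c=cam(n); save(n,c["f"]); print(n,{k:v for k,v in c["raw"].items() if k!="frame"}, -c["R"].T@c["t"])
s=r.sense(); print(s["time_s"],s["tcp_pos"],s["ee_rot"],s["wrist_force"],s["gripper_width"])
E
```

```text
pics
scene {'vertical_fov': 51.346835726514165, 'cx': 276.3932285567725, 'cy': 213.25578173280795, 'rvec': array([ 2.0561874 ,  1.0188082 , -0.50877012]), 'tvec': array([-0.31406241, -0.22815954,  1.16307168])} [ 1.03430413 -0.37396423  0.54202714]
top {'vertical_fov': 52.312024288097795, 'cx': 275.64600853703496, 'cy': 205.95759926528163, 'rvec': array([ 2.14095828, -2.17963408,  0.21165798]), 'tvec': array([-0.0450972 ,  0.58515891,  0.67165587])} [ 0.47468587 -0.02467987  0.75473873]
0.1 [0.24251718 0.57561395 0.2912853 ] [[ 9.21449939e-01 -3.88496555e-01 -6.60252713e-04]
 [-3.88497106e-01 -9.21448192e-01 -1.79691368e-03]
 [ 8.97061075e-05  1.91227227e-03 -9.99998168e-01]] [ 0.12739586 -0.01379616 -0.02619628] 1.0001805021823018
```

View pics/scene.png

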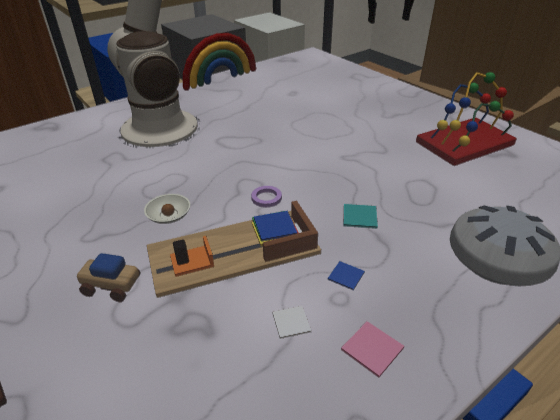

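View pics/top.png

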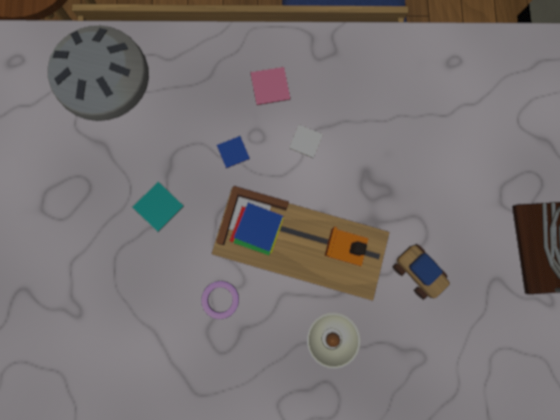

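Candidates for the blue tile in the top view are the stack top at (258,228), a small blue tile at (233,152), turquoise (158,207), pink (271,86) and white (306,141). By the description I want the larger blue one, on the stack at (258,228). The caddy spans (213..388, 187..298), with fences at its upper and left sides and the keeper's black grip at (358,248). I'll check the choice in a close crop.

```bash
python3 - <<'E'
from h import *
c=cam("top"); f=c["f"]
hsv=cv2.cvtColor(f,cv2.COLOR_RGB2HSV)
def col(x,y): return hsv[y,x]
for n,p in dict(blue=(258,228),fence=(228,215),back=(262,196),red=(236,237),green=(250,246),oak=(325,265),orange=(340,250),smallblue=(233,152),bed=(248,205)).items(): print(n,col(*p))
m=cv2.inRange(hsv,(105,120,40),(130,255,255))
for k in cv2.findContours(m,0,2)[0]:
    if cv2.contourArea(k)>200:
        b=cv2.boxPoints(cv2.minAreaRect(k)); P=onplane(c,b,0.044 if b[:,1].mean()>190 else 0.006)[:,:2]
        print(b.round(1).tolist(),P.round(4).tolist(),np.linalg.norm(P-np.roll(P,1,0),axis=1))
x0,y0,x1,y1=200,130,400,310
im=cv2.resize(f[y0:y1,x0:x1],None,fx=4,fy=4,interpolation=cv2.INTER_CUBIC)
im=cv2.resize(f[170:310,205:400],None,fx=4,fy=4,interpolation=cv2.INTER_CUBIC); im=np.clip(im*1.6,0,255).astype(np.uint8)
save("crop1",im)
E
```

```text
blue [110 181 114]
fence [ 12 140  89]
back [ 11 138  83]
red [108 172 108]
green [ 66 164 109]
oak [ 18 120 119]
orange [ 15 221 143]
smallblue [110 180 112]
bed [111 168 114]
[[409.5, 267.5], [424.0, 253.0], [442.0, 271.0], [427.5, 285.5]] [[0.4775, -0.2768], [0.501, -0.3032], [0.4705, -0.3314], [0.4473, -0.305]] [0.04129095 0.03533678 0.04156008 0.03517484]
[[234.3000030517578, 236.89999389648438], [247.39999389648438, 202.60000610351562], [281.8999938964844, 215.89999389648438], [268.70001220703125, 250.10000610351562]] [[0.5337, 0.0141], [0.5909, -0.0083], [0.5676, -0.0658], [0.5108, -0.0426]] [0.06118132 0.06145241 0.06201806 0.06135526]
[[217.1999969482422, 145.10000610351562], [239.6999969482422, 136.10000610351562], [248.3000030517578, 157.89999389648438], [225.89999389648438, 166.8000030517578]] [[0.703, 0.0458], [0.7195, 0.0053], [0.6788, -0.01], [0.6627, 0.0303]] [0.04325012 0.0436721  0.04349467 0.04335467]
[[286.0, 0.0], [403.0, 0.0], [403.0, 4.0], [286.0, 4.0]] [[0.99, -0.0856], [0.9916, -0.3134], [0.9831, -0.3128], [0.9817, -0.0854]] [0.00838405 0.22777988 0.00850551 0.22741465]
```

View pics/crop1.png

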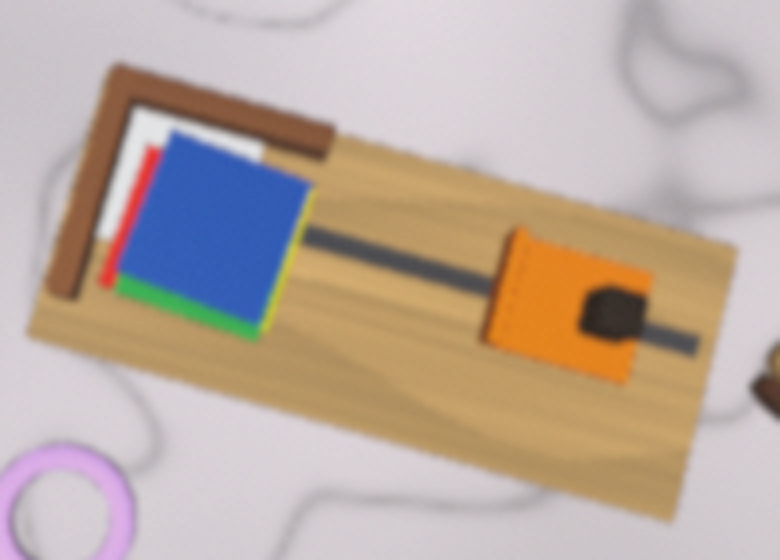

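The crop confirms the choice: the large blue tile at (215,228) in the crop is the top of the stack. Red sticks out to the left, green to the front and yellow to the right. Next I'll compute the caddy pose from the board and fence corners.

```bash
cat >> h.py <<'E'
from scipy.spatial.transform import Rotation as Ro
def goal(xyz,yaw):  # tool y along world angle yaw (mod half turn), z down -> shift mm, turn about tool axes
    s=r.sense(); Rm=np.array(s["ee_rot"]); p=np.array(s["tcp_pos"])
    best=None
    for a in (yaw,yaw+np.pi):
        y=np.array([np.cos(a),np.sin(a),0]); z=np.array([0,0,-1.]); T=np.c_[np.cross(y,z),y,z]
        v=Ro.from_matrix(Rm.T@T).as_rotvec()
        if best is None or abs(v[2])<abs(best[2]): best=v
    print("t",round(s["time_s"],2),"shift",(Rm.T@(np.array(xyz)-p)*1000).round(1),"turn",best.round(3),"j6",s["joints"][5],"F",np.round(s["wrist_force"],1))
def C2W(p):  # caddy mm -> world m
    o,a=np.load("caddy.npy")[:3],np.load("caddy.npy")[3]; p=np.array(p,float)/1000
    return o+np.array([np.cos(a)*p[0]-np.sin(a)*p[1],np.sin(a)*p[0]+np.cos(a)*p[1],p[2]])
E
python3 - <<'E'
from h import *
c=cam("top")
pts=[((737,247),(48,-195,12)),((672,521),(-76,-195,12)),((27,335),(-76,95,12)),((117,63),(44,89,50)),((336,128),(44,-9,50)),((47,290),(-56,89,50)),((132,100),(32,77,50)),((76,299),(-56,77,50)),((327,160),(32,-9,50))]
A=[];B=[]
for (u,v),q in pts:
    A.append(onplane(c,((u+.5)/4-.5+205,(v+.5)/4-.5+170),q[2]/1000)[0][:2]); B.append(np.array(q[:2])/1000)
A=np.array(A);B=np.array(B);a0,b0=A.mean(0),B.mean(0)
H=(B-b0).T@(A-a0); a=np.arctan2(H[0,1]-H[1,0],H[0,0]+H[1,1])
R2=np.array([[np.cos(a),-np.sin(a)],[np.sin(a),np.cos(a)]])
o=a0-R2@b0; print(o,np.degrees(a)); print(((A-(B@R2.T+o))*1000).round(1).tolist())
np.save("caddy.npy",[o[0],o[1],0,a])
b=np.array([[234.3,236.9],[247.4,202.6],[281.9,215.9],[268.7,250.1]]); P=onplane(c,b,.044)[:,:2]
print("blue corners caddy",((P-o)@R2*1000).round(1).tolist())
# grip
hsv=cv2.cvtColor(c["f"],cv2.COLOR_RGB2HSV); print("grip px pred",proj(c,[C2W((-0,-146.5,61.5)),C2W((0,-98.5,43))]))
print("+x push pre:"); goal(C2W((-75,45,150)),a+np.pi/2)
E
```

```text
[ 0.55190391 -0.05689962] -16.940513609871083
[[0.3, 1.7], [1.6, 1.1], [1.8, -0.9], [-0.4, -1.5], [-0.7, 1.0], [0.9, -1.5], [-1.2, 0.3], [0.5, -1.8], [-2.7, 1.7]]
blue corners caddy [[-38.1, 62.6], [23.2, 57.9], [17.6, -4.0], [-43.5, 1.7]]
grip px pred [[363.68033252 248.71916031]
 [333.38243568 241.4562453 ]]
+x push pre:
t 0.2 shift [451.5 425.6 142.2] turn [ 0.001 -0.    -0.103] j6 -14.818136127487092 F [-0.7 -0.2 -0.3]
```

```bash
python3 -m pendant '[[[452,426,0],[0,0,-0.1]],[[452,426,0],[0,0,-0.1]],[[452,426,0],[0,0,-0.1]],[[452,426,0],[0,0,-0.1]],[[452,426,0],[0,0,-0.1]],[[452,426,0],[0,0,-0.1]],[[452,426,0],[0,0,-0.1]],[[452,426,0],[0,0,-0.1]],[[452,426,0],[0,0,-0.1]],[[452,426,0],[0,0,-0.1]]]' 0.3; python3 - <<'E'
from h import *
a=np.load("caddy.npy")[3]; goal(C2W((-75,36,150)),a+np.pi/2)
E
```

```text
time_s: 1.2
tcp_pos: [0.4451, 0.1167, 0.2925]
ee_rot: [[0.956, -0.294, 0.001], [-0.294, -0.956, 0.0], [0.0, -0.001, -1.0]]
wrist_force: [0.9, 0.3, -0.2]
gripper_width: 0.311
gripper_force: 0.0
t 1.2 shift [ 78.   98.8 142.5] turn [-0.001 -0.    -0.003] j6 37.897800709964706 F [ 0.9  0.3 -0.2]
```

```bash
python3 -m pendant '[[[78,99,100],[0,0,-0.003]],[[78,99,100],[0,0,-0.003]],[[78,99,100],[0,0,-0.003]],[[78,99,100],[0,0,-0.003]],[[78,99,100],[0,0,-0.003]],[[78,99,100],[0,0,-0.003]]]'; python3 - <<'E'
from h import *
a=np.load("caddy.npy")[3]; goal(C2W((-75,36,85)),a+np.pi/2)
c=cam("wrist"); save("w1",c["f"])
print("seat inner corner px",proj(c,[C2W((32,77,50)),C2W((-56,77,50)),C2W((32,-9,50)),C2W((-76,95,12)),C2W((-26,19,20))]).round(0).tolist())
E
```

```text
time_s: 1.8
tcp_pos: [0.4907, 0.0016, 0.193]
ee_rot: [[0.957, -0.291, 0.002], [-0.291, -0.957, 0.0], [0.001, -0.001, -1.0]]
wrist_force: [0.2, 0.0, -0.7]
gripper_width: 0.299
gripper_force: 0.0
t 1.8 shift [  0.4   2.2 108. ] turn [-0.001 -0.001  0.   ] j6 53.86549969848321 F [ 0.2  0.  -0.7]
seat inner corner px [[222.0, 76.0], [228.0, 198.0], [344.0, 76.0], [215.0, 209.0], [300.0, 155.0]]
```

View pics/w1.png

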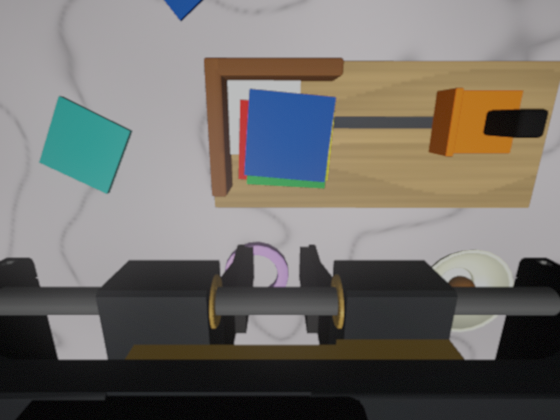

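The wrist view shows the caddy squarely, with the fence inner corner near (228,80), blue at (290,135), red sticking out left at (243,140) and green in front at (286,183). It matches the projected pose to about 2 mm. Now I lower in front of the stack.

```bash
python3 -m pendant '[[[0,2,40],[0,0,0]],[[0,2,80],[0,0,0]],[[0,2,100],[0,0,0]],[[0,2,106],[0,0,0]],[[0,2,106],[0,0,0]],[[0,2,106],[0,0,0]]]'; python3 -m pendant '[[[5,0,0],[0,0,0]],[[10,0,0],[0,0,0]],[[15,0,0],[0,0,0]],[[20,0,0],[0,0,0]],[[23,0,0],[0,0,0]],[[25,0,0],[0,0,0]],[[25,0,0],[0,0,0]]]'; python3 - <<'E'
from h import *
a=np.load("caddy.npy")[3]; goal(C2W((-42,36,86)),a+np.pi/2)
E
```

```text
time_s: 2.45
tcp_pos: [0.4908, 0.0001, 0.0879]
ee_rot: [[0.957, -0.29, 0.004], [-0.29, -0.957, 0.001], [0.003, -0.002, -1.0]]
wrist_force: [0.5, 0.0, -0.0]
gripper_width: 0.298
gripper_force: 0.0
time_s: 3.15
tcp_pos: [0.5138, -0.0083, 0.0861]
ee_rot: [[0.956, -0.292, 0.0], [-0.292, -0.956, 0.0], [0.0, -0.0, -1.0]]
wrist_force: [0.9, 0.6, -0.4]
gripper_width: 0.298
gripper_force: 0.0
t 3.15 shift [ 8.6 -0.6  0.2] turn [-0. -0. -0.] j6 55.83636758751887 F [ 0.9  0.6 -0.4]
```

```bash
python3 -m pendant '[[[1,0,0],[0,0,0]],[[2,0,0],[0,0,0]],[[3,0,0],[0,0,0]],[[4,0,0],[0,0,0]],[[5,0,0],[0,0,0]],[[6,0,0],[0,0,0]],[[7,0,0],[0,0,0]],[[7,0,0],[0,0,0]]]'; python3 -m pendant '[[[0.5,0,0],[0,0,0]],[[1,0,0],[0,0,0]],[[1.5,0,0],[0,0,0]],[[2,0,0],[0,0,0]],[[2,0,0],[0,0,0]]]';  python3 - <<'E'
from h import *
a=np.load("caddy.npy")[3]; goal(C2W((-42,36,86)),a+np.pi/2)
c=cam("wrist"); save("w2",c["f"])
E
```

```text
time_s: 3.95
tcp_pos: [0.5206, -0.0103, 0.0862]
ee_rot: [[0.957, -0.292, 0.001], [-0.292, -0.957, 0.0], [0.001, -0.0, -1.0]]
wrist_force: [-0.8, -0.6, -0.2]
gripper_width: 0.302
gripper_force: 0.3
time_s: 4.45
tcp_pos: [0.5215, -0.0108, 0.0862]
ee_rot: [[0.957, -0.292, -0.002], [-0.292, -0.957, -0.0], [-0.001, 0.001, -1.0]]
wrist_force: [-3.8, 3.5, 2.8]
gripper_width: 0.301
gripper_force: 2.6
t 4.45 shift [ 0.5 -0.7  0.2] turn [ 0.001  0.001 -0.   ] j6 56.417709728124855 F [-3.8  3.5  2.8]
```

View pics/w2.png

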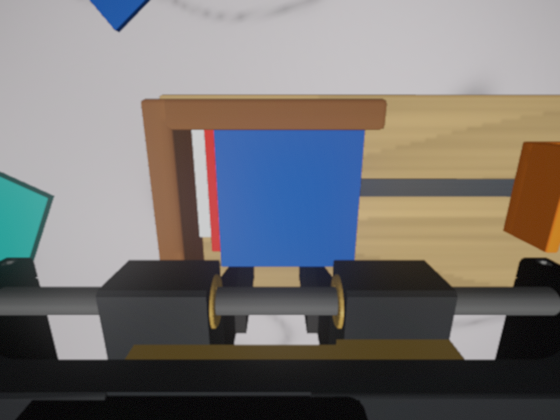

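The wrist view now shows blue flush with the back fence, with its top edge at row 130 along the fence's inner edge, and red still sticking out left at (210,190). I'll back off, lift, turn and push towards the left fence.

```bash
python3 -m pendant '[[[-5,0,0],[0,0,0]],[[-15,0,0],[0,0,0]],[[-25,0,0],[0,0,0]],[[-25,0,-40],[0,0,0]],[[-25,0,-70],[0,0,0]],[[-25,0,-70],[0,0,0]]]'; python3 - <<'E'
from h import *
c=np.load("caddy.npy"); goal(C2W((-4,-30,156)),c[3]); goal(C2W((-4,-30,86)),c[3])
E
```

```text
time_s: 5.1
tcp_pos: [0.5003, -0.0027, 0.1605]
ee_rot: [[0.957, -0.29, 0.01], [-0.29, -0.957, 0.002], [0.009, -0.005, -1.0]]
wrist_force: [0.5, 0.6, 0.1]
gripper_width: 0.297
gripper_force: 0.0
t 5.1 shift [61.  66.9  4.7] turn [ 0.003 -0.011 -1.569] j6 54.71832377991949 F [0.5 0.6 0.1]
t 5.1 shift [60.4 67.3 74.7] turn [ 0.003 -0.011 -1.569] j6 54.71832377991949 F [0.5 0.6 0.1]
```

```bash
python3 -m pendant '[[[61,67,0],[0,0,-0.15]],[[61,67,0],[0,0,-0.3]],[[61,67,0],[0,0,-0.45]],[[61,67,0],[0,0,-0.6]],[[61,67,0],[0,0,-0.75]],[[61,67,0],[0,0,-0.9]],[[61,67,0],[0,0,-1.05]],[[61,67,0],[0,0,-1.2]],[[61,67,0],[0,0,-1.35]],[[61,67,0],[0,0,-1.5]]]';python3 -m pendant '[[[0,0,0],[0,0,-0.07]],[[0,0,0],[0,0,-0.07]],[[0,0,0],[0,0,-0.07]]]'; python3 - <<'E'
from h import *
c=np.load("caddy.npy"); goal(C2W((-4,-30,86)),c[3]); goal(C2W((-4,3,86)),c[3])
E
```

```text
time_s: 6.1
tcp_pos: [0.5364, -0.0852, 0.1556]
ee_rot: [[0.382, 0.924, -0.001], [0.924, -0.382, -0.0], [-0.0, -0.001, -1.0]]
wrist_force: [0.0, -0.0, -0.2]
gripper_width: 0.299
gripper_force: 0.0
time_s: 6.4
tcp_pos: [0.5366, -0.0852, 0.1559]
ee_rot: [[0.324, 0.946, -0.0], [0.946, -0.324, -0.0], [-0.0, -0.0, -1.0]]
wrist_force: [1.2, 0.8, 0.3]
gripper_width: 0.303
gripper_force: 0.0
t 6.4 shift [ 1.6  2.3 69.9] turn [-0.     0.    -0.034] j6 153.03920515344691 F [1.2 0.8 0.3]
t 6.4 shift [34.6  1.2 69.9] turn [-0.     0.    -0.034] j6 153.03920515344691 F [1.2 0.8 0.3]
```

```bash
python3 -m pendant '[[[0,2,30],[0,0,-0.034]],[[0,2,55],[0,0,-0.034]],[[0,2,66],[0,0,-0.034]],[[0,2,70],[0,0,-0.034]],[[0,2,70],[0,0,-0.034]],[[0,2,70],[0,0,-0.034]]]'; python3 -m pendant '[[[4,0,0],[0,0,0]],[[8,0,0],[0,0,0]],[[12,0,0],[0,0,0]],[[16,0,0],[0,0,0]],[[20,0,0],[0,0,0]],[[24,0,0],[0,0,0]],[[27,0,0],[0,0,0]],[[29,0,0],[0,0,0]],[[30,0,0],[0,0,0]],[[30,0,0],[0,0,0]]]'; python3 - <<'E'
from h import *
c=np.load("caddy.npy"); goal(C2W((-4,3,86)),c[3])
c=cam("wrist"); save("w3",c["f"])
E
```

```text
time_s: 7.0
tcp_pos: [0.5397, -0.0859, 0.0872]
ee_rot: [[0.29, 0.957, 0.002], [0.957, -0.29, 0.0], [0.001, 0.002, -1.0]]
wrist_force: [-0.8, 0.7, -0.2]
gripper_width: 0.301
gripper_force: 0.0
time_s: 8.0
tcp_pos: [0.5477, -0.0571, 0.0862]
ee_rot: [[0.29, 0.957, 0.0], [0.957, -0.29, 0.0], [0.0, 0.0, -1.0]]
wrist_force: [-0.5, -0.0, 0.7]
gripper_width: 0.3
gripper_force: 0.0
t 8.0 shift [ 4.4 -0.   0.2] turn [ 0.    -0.     0.002] j6 152.24898667135614 F [-0.5 -0.   0.7]
```

View pics/w3.png

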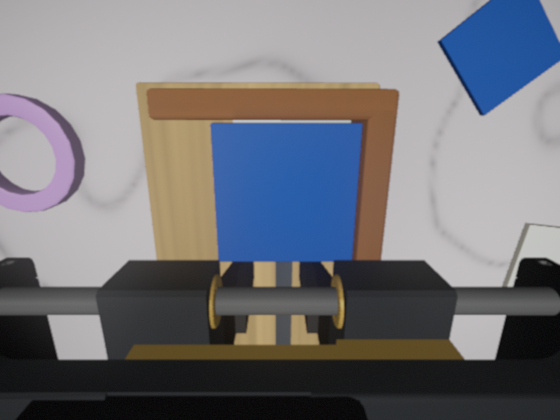

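Blue's far edge is at row 124 and the fence's inner edge at row 118, so about 2–3 mm is left. I'll creep on until contact.

```bash
python3 -m pendant '[[[0.5,0,0],[0,0,0]],[[1,0,0],[0,0,0]],[[1.5,0,0],[0,0,0]],[[2,0,0],[0,0,0]],[[2.5,0,0],[0,0,0]],[[2.5,0,0],[0,0,0]]]';  python3 -m pendant '[[[0.5,0,0],[0,0,0]],[[1,0,0],[0,0,0]],[[1,0,0],[0,0,0]]]'; python3 - <<'E'
from h import *
c=np.load("caddy.npy"); goal(C2W((-4,3,86)),c[3])
E
```

```text
time_s: 8.65
tcp_pos: [0.5483, -0.0549, 0.0862]
ee_rot: [[0.29, 0.957, -0.0], [0.957, -0.29, 0.0], [-0.0, -0.0, -1.0]]
wrist_force: [-0.2, -0.4, 0.4]
gripper_width: 0.302
gripper_force: 0.3
time_s: 8.95
tcp_pos: [0.5487, -0.0538, 0.0862]
ee_rot: [[0.29, 0.957, -0.0], [0.957, -0.29, 0.0], [0.0, -0.0, -1.0]]
wrist_force: [-0.6, -0.4, -0.2]
gripper_width: 0.301
gripper_force: 0.2
t 8.95 shift [ 1.  -0.   0.2] turn [-0.    -0.     0.002] j6 151.91367615726853 F [-0.6 -0.4 -0.2]
```

```bash
python3 -m pendant '[[[0.5,0,0],[0,0,0]],[[1,0,0],[0,0,0]],[[1,0,0],[0,0,0]]]';  python3 -m pendant '[[[0.5,0,0],[0,0,0]],[[1,0,0],[0,0,0]],[[1,0,0],[0,0,0]]]'; python3 - <<'E'
from h import *
c=np.load("caddy.npy"); goal(C2W((-4,3,86)),c[3])
E
```

```text
time_s: 9.25
tcp_pos: [0.5487, -0.0536, 0.0863]
ee_rot: [[0.29, 0.957, -0.001], [0.957, -0.29, -0.001], [-0.001, -0.001, -1.0]]
wrist_force: [-0.4, -5.0, -0.3]
gripper_width: 0.303
gripper_force: 2.4
time_s: 9.55
tcp_pos: [0.5487, -0.0534, 0.0862]
ee_rot: [[0.291, 0.957, -0.002], [0.957, -0.291, -0.002], [-0.002, -0.001, -1.0]]
wrist_force: [-1.4, -9.6, 0.7]
gripper_width: 0.302
gripper_force: 4.3
t 9.55 shift [0.6 0.1 0.2] turn [-0.001  0.002  0.001] j6 151.70163526851385 F [-1.4 -9.6  0.7]
```

Firm contact at about 10 N, so the stack is against the left fence. I'll back off, lift and look.

```bash
python3 -m pendant '[[[-4,0,0],[0,0,0]],[[-14,0,0],[0,0,0]],[[-25,0,0],[0,0,0]],[[-30,0,-50],[0,0,0]],[[-30,0,-90],[0,0,0]],[[-30,0,-120],[0,0,0]],[[-30,0,-120],[0,0,0]],[[-30,0,-120],[0,0,0]]]'; python3 - <<'E'
from h import *
C=np.load("caddy.npy"); a=C[3]
c=cam("wrist"); f=c["f"]; hsv=cv2.cvtColor(f,cv2.COLOR_RGB2HSV)
R2=np.array([[np.cos(a),-np.sin(a)],[np.sin(a),np.cos(a)]])
m=cv2.inRange(hsv,(105,120,40),(130,255,255))
for k in cv2.findContours(m,0,2)[0]:
    if cv2.contourArea(k)>1500:
        b=cv2.boxPoints(cv2.minAreaRect(k)); print(b.round(1).tolist(),((onplane(c,b,.044)[:,:2]-C[:2])@R2*1000).round(1).tolist())
im=cv2.resize(f[60:270,130:410],None,fx=2.8,fy=2.8,interpolation=cv2.INTER_CUBIC); save("w4",np.clip(im*1.4,0,255).astype(np.uint8))
goal(C2W((-4,3,86)),a)
E
```

```text
time_s: 10.35
tcp_pos: [0.5403, -0.081, 0.2069]
ee_rot: [[0.29, 0.957, 0.002], [0.957, -0.29, 0.001], [0.001, 0.001, -1.0]]
wrist_force: [-0.4, 0.6, -0.0]
gripper_width: 0.299
gripper_force: 0.0
[[240.0, 85.0], [322.0, 85.0], [322.0, 167.0], [240.0, 167.0]] [[-31.4, 77.7], [31.5, 77.7], [34.2, 14.7], [-33.5, 14.7]]
[[367.8999938964844, 43.400001525878906], [419.20001220703125, 3.0], [452.70001220703125, 45.599998474121094], [401.29998779296875, 86.0]] [[64.3, 106.4], [99.0, 132.4], [127.5, 105.0], [92.6, 77.0]]
t 10.4 shift [ 29.5   0.7 119.7] turn [-0.001 -0.     0.001] j6 154.66858945073216 F [ 0.3 -0.9 -0.4]
```

View pics/w4.png

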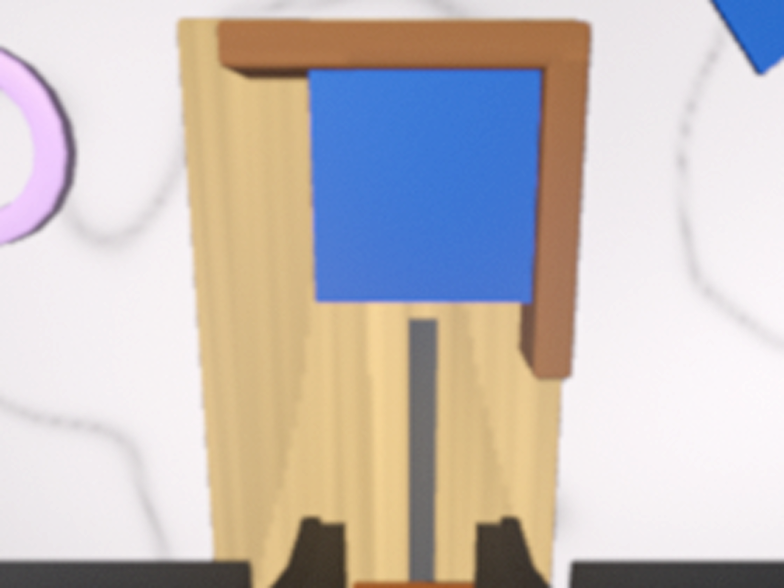

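Blue is square and flush to both fences: its crop corners run (308,68)–(540,68) along the inner edges. The first +x tap was light, so I'll repeat it more firmly for the lower tiles.

```bash
python3 - <<'E'
from h import *
a=np.load("caddy.npy")[3];goal(C2W((-62,45,150)),a+np.pi/2)
E
python3 -m pendant '[[[0,0,0],[0,0,0.15]],[[0,0,0],[0,0,0.3]],[[0,0,0],[0,0,0.45]],[[0,0,0],[0,0,0.6]],[[0,0,0],[0,0,0.75]],[[0,0,0],[0,0,0.9]],[[0,0,0],[0,0,1.05]],[[0,0,0],[0,0,1.2]],[[0,0,0],[0,0,1.35]],[[0,0,0],[0,0,1.5]]]';python3 -m pendant '[[[0,0,0],[0,0,0.07]],[[0,0,0],[0,0,0.07]],[[0,0,0],[0,0,0.07]]]'; python3 - <<'E'
from h import *
a=np.load("caddy.npy")[3];goal(C2W((-62,45,86)),a+np.pi/2)
E
```

```text
t 10.4 shift [ 71.6 -57.3  55.8] turn [-1.00e-03 -1.00e-03 -1.57e+00] j6 154.66858945073216 F [ 0.3 -0.9 -0.4]
time_s: 11.4
tcp_pos: [0.5396, -0.0809, 0.2042]
ee_rot: [[0.974, -0.228, -0.004], [-0.228, -0.974, -0.0], [-0.004, 0.001, -1.0]]
wrist_force: [0.7, 0.2, -0.6]
gripper_width: 0.297
gripper_force: 0.0
time_s: 11.7
tcp_pos: [0.54, -0.0808, 0.205]
ee_rot: [[0.958, -0.288, -0.003], [-0.288, -0.958, -0.0], [-0.002, 0.001, -1.0]]
wrist_force: [-0.4, 0.2, 0.4]
gripper_width: 0.299
gripper_force: 0.0
t 11.7 shift [-57.  -71.7 119.1] turn [0.001 0.002 0.004] j6 64.78869743897118 F [-0.4  0.2  0.4]
```

```bash
python3 -m pendant '[[[-40,-40,0],[0,0,0]],[[-57,-72,0],[0,0,0.004]],[[-57,-72,40],[0,0,0.004]],[[-57,-72,80],[0,0,0.004]],[[-57,-72,108],[0,0,0.004]],[[-57,-72,119],[0,0,0.004]],[[-57,-72,119],[0,0,0.004]],[[-57,-72,119],[0,0,0.004]]]'; python3 -m pendant '[[[4,0,0],[0,0,0]],[[8,0,0],[0,0,0]],[[12,0,0],[0,0,0]],[[15,0,0],[0,0,0]],[[17,0,0],[0,0,0]],[[18,0,0],[0,0,0]],[[19,0,0],[0,0,0]],[[19,0,0],[0,0,0]]]'; python3 - <<'E'
from h import *
a=np.load("caddy.npy")[3];goal(C2W((-42,45,86)),a+np.pi/2)
E
```

```text
time_s: 12.5
tcp_pos: [0.5077, 0.0048, 0.0881]
ee_rot: [[0.956, -0.292, 0.002], [-0.292, -0.956, 0.0], [0.002, -0.001, -1.0]]
wrist_force: [0.3, -0.5, 0.4]
gripper_width: 0.293
gripper_force: 0.0
time_s: 13.3
tcp_pos: [0.5245, -0.001, 0.0871]
ee_rot: [[0.956, -0.293, -0.001], [-0.293, -0.956, -0.0], [-0.001, 0.001, -1.0]]
wrist_force: [-1.7, 0.6, 0.3]
gripper_width: 0.297
gripper_force: 0.8
t 13.3 shift [0.6 0.5 1.1] turn [ 0.001  0.001 -0.002] j6 55.34483761943722 F [-1.7  0.6  0.3]
```

```bash
python3 -m pendant '[[[0.5,0,0],[0,0,0]],[[1,0,0],[0,0,0]],[[1,0,0],[0,0,0]]]'; python3 -m pendant '[[[0.5,0,0],[0,0,0]],[[1,0,0],[0,0,0]],[[1,0,0],[0,0,0]]]';  python3 - <<'E'
from h import *
a=np.load("caddy.npy")[3];goal(C2W((-42,45,86)),a+np.pi/2)
E
```

```text
time_s: 13.6
tcp_pos: [0.5246, -0.001, 0.0871]
ee_rot: [[0.956, -0.293, -0.003], [-0.293, -0.956, -0.0], [-0.003, 0.001, -1.0]]
wrist_force: [-5.0, 3.1, 3.2]
gripper_width: 0.298
gripper_force: 2.8
time_s: 13.9
tcp_pos: [0.5247, -0.0011, 0.087]
ee_rot: [[0.956, -0.293, -0.005], [-0.293, -0.956, -0.0], [-0.005, 0.002, -1.0]]
wrist_force: [-7.7, 5.3, 5.5]
gripper_width: 0.306
gripper_force: 4.3
t 13.9 shift [0.3 0.5 1. ] turn [ 0.002  0.005 -0.002] j6 55.48421328049512 F [-7.7  5.3  5.5]
```

Firm contact again. I'll back off, lift, turn back and give one more tap in +y, since the sideways friction could have moved the stack slightly.

```bash
python3 -m pendant '[[[-4,0,0],[0,0,0]],[[-14,0,0],[0,0,0]],[[-20,0,0],[0,0,0]],[[-20,0,-45],[0,0,0]],[[-20,0,-80],[0,0,0]],[[-20,0,-80],[0,0,0]]]'; python3 -m pendant '[[[61,75,0],[0,0,-0.15]],[[61,75,0],[0,0,-0.3]],[[61,75,0],[0,0,-0.45]],[[61,75,0],[0,0,-0.6]],[[61,75,0],[0,0,-0.75]],[[61,75,0],[0,0,-0.9]],[[61,75,0],[0,0,-1.05]],[[61,75,0],[0,0,-1.2]],[[61,75,0],[0,0,-1.35]],[[61,75,0],[0,0,-1.5]]]';python3 -m pendant '[[[0,0,0],[0,0,-0.07]],[[0,0,0],[0,0,-0.07]],[[0,0,0],[0,0,-0.07]]]'; python3 - <<'E'
from h import *
c=np.load("caddy.npy"); goal(C2W((-4,-18,86)),c[3])
for n in("scene","top"):
    k=cam(n); save(n+"b",k["f"])
    uv=proj(k,C2W((0,20,40)))[0].astype(int); f=k["f"][uv[1]-40:uv[1]+40,uv[0]-50:uv[0]+50]
    if n=="scene": save("sceneb_crop",np.clip(cv2.resize(f,None,fx=7,fy=7,interpolation=cv2.INTER_CUBIC)*1.4,0,255).astype(np.uint8))
E
```

```text
time_s: 14.5
tcp_pos: [0.5104, 0.0051, 0.1722]
ee_rot: [[0.956, -0.292, 0.011], [-0.292, -0.957, 0.002], [0.01, -0.006, -1.0]]
wrist_force: [0.2, -0.2, 0.2]
gripper_width: 0.3
gripper_force: 0.0
time_s: 15.5
tcp_pos: [0.5436, -0.0852, 0.1666]
ee_rot: [[0.386, 0.922, -0.001], [0.922, -0.386, -0.0], [-0.0, -0.0, -1.0]]
wrist_force: [1.1, 0.5, -0.3]
gripper_width: 0.304
gripper_force: 0.0
time_s: 15.8
tcp_pos: [0.5438, -0.0852, 0.1669]
ee_rot: [[0.328, 0.945, -0.0], [0.945, -0.328, -0.0], [-0.0, -0.0, -1.0]]
wrist_force: [-0.6, 0.0, 0.3]
gripper_width: 0.297
gripper_force: 0.0
t 15.8 shift [11.2 -4.9 80.9] turn [-0.     0.    -0.038] j6 152.88443896662102 F [-0.6  0.   0.3]
```

View pics/sceneb_crop.png

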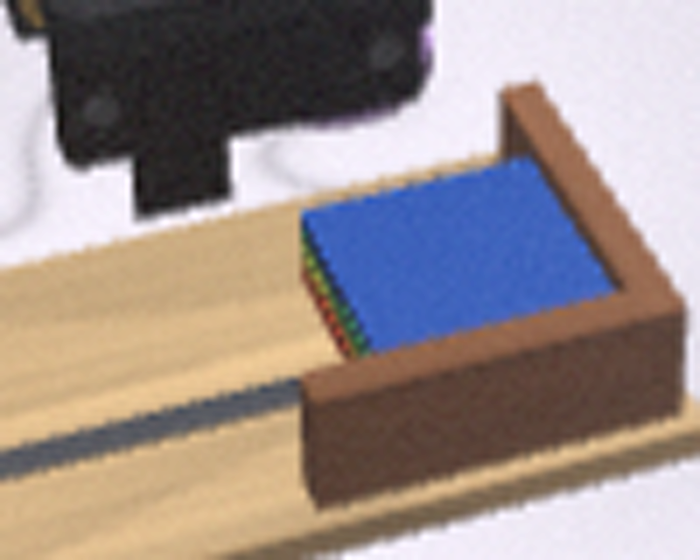

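The scene crop shows all four edges stacked vertically at the -y side (305,210–270) and blue flush in the corner at (615,295). Now the last +y tap.

```bash
python3 -m pendant '[[[0,-5,40],[0,0,-0.038]],[[5,-5,66],[0,0,-0.038]],[[8,-5,77],[0,0,-0.038]],[[11,-5,81],[0,0,-0.038]],[[11,-5,81],[0,0,-0.038]],[[11,-5,81],[0,0,-0.038]]]'; python3 -m pendant '[[[4,0,0],[0,0,0]],[[8,0,0],[0,0,0]],[[12,0,0],[0,0,0]],[[15,0,0],[0,0,0]],[[17,0,0],[0,0,0]],[[18,0,0],[0,0,0]],[[19,0,0],[0,0,0]],[[19,0,0],[0,0,0]]]'; python3 - <<'E'
from h import *
c=np.load("caddy.npy"); goal(C2W((-4,2.4,86)),c[3])
E
```

```text
time_s: 16.5
tcp_pos: [0.5439, -0.073, 0.0874]
ee_rot: [[0.29, 0.957, 0.002], [0.957, -0.29, 0.0], [0.001, 0.002, -1.0]]
wrist_force: [-0.2, 0.9, -0.0]
gripper_width: 0.298
gripper_force: 0.0
time_s: 17.3
tcp_pos: [0.5485, -0.0549, 0.0862]
ee_rot: [[0.29, 0.957, -0.0], [0.957, -0.29, -0.0], [-0.0, -0.0, -1.0]]
wrist_force: [0.0, -0.5, 0.7]
gripper_width: 0.298
gripper_force: 0.0
t 17.3 shift [ 1.5 -0.2  0.2] turn [-0.     0.     0.001] j6 151.99976742836478 F [ 0.  -0.5  0.7]
```

```bash
python3 -m pendant '[[[0.5,0,0],[0,0,0]],[[1,0,0],[0,0,0]],[[1.5,0,0],[0,0,0]],[[2,0,0],[0,0,0]],[[2,0,0],[0,0,0]]]';python3 -m pendant '[[[0.5,0,0],[0,0,0]],[[0.5,0,0],[0,0,0]]]'
```

```text
time_s: 17.8
tcp_pos: [0.5488, -0.0536, 0.0862]
ee_rot: [[0.291, 0.957, -0.001], [0.957, -0.291, -0.001], [-0.001, -0.001, -1.0]]
wrist_force: [-0.5, -3.6, -0.3]
gripper_width: 0.299
gripper_force: 1.8
time_s: 18.0
tcp_pos: [0.5488, -0.0535, 0.0862]
ee_rot: [[0.291, 0.957, -0.001], [0.957, -0.291, -0.001], [-0.001, -0.001, -1.0]]
wrist_force: [-0.6, -6.5, 0.1]
gripper_width: 0.306
gripper_force: 3.0
```

Same contact position as before, so the stack is flush. I'll go up and over to the keeper, then measure the grip.

```bash
python3 -m pendant '[[[-4,0,0],[0,0,0]],[[-14,0,0],[0,0,0]],[[-25,0,0],[0,0,0]],[[-30,0,-45],[0,0,0]],[[-50,0,-90],[0,0,0]],[[-90,0,-105],[0,0,0]],[[-135,0,-115],[0,0,0]],[[-180,0,-115],[0,0,0]],[[-180,0,-115],[0,0,0]],[[-180,0,-115],[0,0,0]]]' 0.6; python3 - <<'E'
from h import *
C=np.load("caddy.npy"); a=C[3]; R2=np.array([[np.cos(a),-np.sin(a)],[np.sin(a),np.cos(a)]])
t=cam("top"); save("t2",t["f"])
c=cam("wrist"); save("w5",c["f"]); hsv=cv2.cvtColor(c["f"],cv2.COLOR_RGB2HSV)
pc=[C2W((x,-146.5+y,61.5)) for x,y in((-10,-10),(10,-10),(10,10),(-10,10))]
print(proj(c,pc).round(0).tolist())
m=cv2.inRange(hsv,(8,180,60),(20,255,255))
for k in cv2.findContours(m,0,2)[0]:
    if cv2.contourArea(k)>800: print(cv2.boundingRect(k))
goal(C2W((0,-146.5,101)),a)
E
```

```text
time_s: 19.0
tcp_pos: [0.4961, -0.2262, 0.2012]
ee_rot: [[0.293, 0.956, 0.0], [0.956, -0.293, 0.0], [0.0, -0.0, -1.0]]
wrist_force: [-0.6, -0.9, -0.4]
gripper_width: 0.601
gripper_force: 0.0
[[268.0, 198.0], [294.0, 198.0], [294.0, 172.0], [268.0, 172.0]]
(250, 112, 64, 76)
t 19.1 shift [ 30.    3.9 100.1] turn [-0.    -0.     0.001] j6 170.4413300816071 F [ 0.   0.3 -0.7]
```

View pics/w5.png

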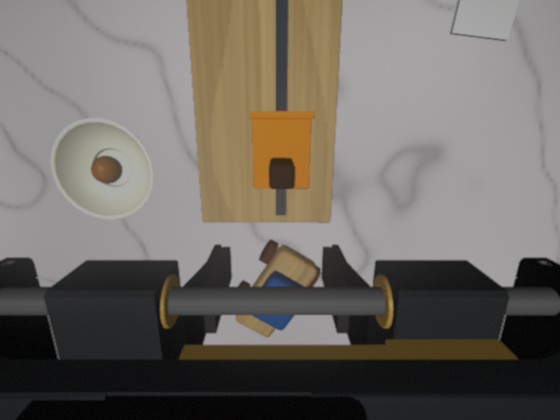

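The grip is at about (282,173) and the orange face's top edge is at rows 112–118. The grip's x matches the prediction, and the keeper may already be several mm along. The numbers will show.

```bash
python3 - <<'E'
from h import *
C=np.load("caddy.npy"); a=C[3]; R2=np.array([[np.cos(a),-np.sin(a)],[np.sin(a),np.cos(a)]])
W=lambda c,uv,z:((onplane(c,uv,z)[:,:2]-C[:2])@R2*1000).round(1).tolist()
c=cam("wrist"); g=c["f"].max(2).astype(int)
print("col282 v",g[150:200,282].tolist()); print("row180 v",g[180,260:302].tolist())
print("orange face",W(c,[(250,112),(314,112),(250,118),(314,118)],.043),"back end",W(c,[(282,188),(252,188)],.0215))
print("cam at",((-c["R"].T@c["t"])[:2]-C[:2])@R2*1000)
print("grip top if rows 163-188",W(c,[(269,163),(295,188)],.0615), "board end",W(c,[(202,222),(330,222)],.012), "expected x -76,48 y -195")
t=cam("top"); gt=t["f"].max(2)
m=cv2.inRange(t["f"],(0,0,0),(45,45,45)); m[:225]=0;m[270:]=0;m[:,:345]=0;m[:,375:]=0
k=max(cv2.findContours(m,0,2)[0],key=cv2.contourArea); x,y,w,h=cv2.boundingRect(k); print("top black",x,y,w,h)
print("pred",proj(t,[C2W((x,-138.5+y,61.5)) for x,y in((-10,-10),(10,-10),(10,10),(-10,10))]).round(1).tolist())
E
```

```text
col282 v [173, 173, 173, 173, 173, 173, 174, 168, 136, 87, 58, 52, 54, 54, 55, 56, 56, 57, 60, 61, 61, 60, 61, 61, 59, 60, 60, 59, 59, 60, 59, 59, 60, 58, 59, 59, 58, 58, 55, 60, 71, 78, 78, 78, 77, 78, 77, 78, 77, 78]
row180 v [173, 173, 173, 173, 173, 173, 173, 171, 151, 97, 59, 58, 59, 61, 60, 60, 61, 60, 61, 60, 60, 59, 59, 60, 58, 59, 60, 59, 59, 59, 59, 57, 54, 67, 111, 153, 171, 173, 173, 173, 173, 173]
orange face [[-23.8, -92.4], [25.5, -92.4], [-23.9, -96.8], [25.7, -96.8]] back end [[1.6, -157.1], [-25.3, -157.1]]
cam at [ -3.92141069 -95.87988054]
grip top if rows 163-188 [[-9.0, -129.0], [10.8, -148.1]] board end [[-74.8, -192.5], [48.1, -192.6]] expected x -76,48 y -195Traceback (most recent call last):
  File "<stdin>", line 11, in <module>
ValueError: max() iterable argument is empty
```

The grip is at caddy (1,-140), and the 20 mm size checks out. I'll lower onto it and close.

```bash
python3 -m pendant '[[[30,5,0],[0,0,0]],[[36,5,30],[0,0,0]],[[36,5,65],[0,0,0]],[[36,5,90],[0,0,0]],[[36,5,100],[0,0,0]],[[36,5,100],[0,0,0]],[[36,5,100],[0,0,0]]]'; python3 -m pendant '[[[0,0,0],[0,0,0]],[[0,0,0],[0,0,0]],[[0,0,0],[0,0,0]],[[0,0,0],[0,0,0]],[[0,0,0],[0,0,0]],[[0,0,0],[0,0,0]]]' 0.1; python3 - <<'E'
from h import *
c=np.load("caddy.npy"); goal(C2W((1,-36.5,101)),c[3])
E
```

```text
time_s: 19.9
tcp_pos: [0.5132, -0.1916, 0.1021]
ee_rot: [[0.289, 0.957, 0.002], [0.957, -0.289, -0.0], [0.0, 0.002, -1.0]]
wrist_force: [-0.1, -0.1, 0.8]
gripper_width: 0.6
gripper_force: 0.0
time_s: 20.5
tcp_pos: [0.5113, -0.1917, 0.1014]
ee_rot: [[0.291, 0.957, -0.002], [0.957, -0.291, 0.0], [-0.0, -0.002, -1.0]]
wrist_force: [-2.5, 1.3, 4.0]
gripper_width: 0.227
gripper_force: 30.0
t 20.5 shift [104.3   0.6   0.3] turn [-0.002  0.     0.001] j6 166.66858368710078 F [-2.5  1.3  4. ]
```

```bash
python3 -m pendant '[[[6,0,0],[0,0,0]],[[16,0,0],[0,0,0]],[[28,0,0],[0,0,0]],[[40,0,0],[0,0,0]],[[52,0,0],[0,0,0]],[[64,0,0],[0,0,0]],[[76,0,0],[0,0,0]],[[86,0,0],[0,0,0]],[[92,0,0],[0,0,0]],[[92,0,0],[0,0,0]]]'; python3 -m pendant '[[[2,0,0],[0,0,0]],[[4,0,0],[0,0,0]],[[6,0,0],[0,0,0]],[[8,0,0],[0,0,0]],[[8,0,0],[0,0,0]]]';python3 - <<'E'
from h import *
c=np.load("caddy.npy"); goal(C2W((1,-36.5,101)),c[3])
E
```

```text
time_s: 21.5
tcp_pos: [0.5387, -0.1022, 0.1013]
ee_rot: [[0.289, 0.957, -0.001], [0.957, -0.289, 0.001], [0.0, -0.001, -1.0]]
wrist_force: [-4.8, 1.5, 5.3]
gripper_width: 0.227
gripper_force: 30.0
time_s: 22.0
tcp_pos: [0.5408, -0.0953, 0.1013]
ee_rot: [[0.29, 0.957, -0.001], [0.957, -0.29, 0.0], [-0.0, -0.001, -1.0]]
wrist_force: [-3.7, 0.4, 6.1]
gripper_width: 0.224
gripper_force: 30.0
t 22.0 shift [3.5 0.4 0.3] turn [-0.001  0.     0.002] j6 156.24949964334655 F [-3.7  0.4  6.1]
```

Now I'll creep until the stop shows up as force.

```bash
python3 -m pendant '[[[1,0,0],[0,0,0]],[[2,0,0],[0,0,0]],[[3,0,0],[0,0,0]],[[3,0,0],[0,0,0]]]'; python3 -m pendant '[[[1,0,0],[0,0,0]],[[2,0,0],[0,0,0]],[[2,0,0],[0,0,0]]]';python3 -m pendant '[[[1,0,0],[0,0,0]],[[2,0,0],[0,0,0]],[[2,0,0],[0,0,0]]]'
```

```text
time_s: 22.4
tcp_pos: [0.5416, -0.0926, 0.1014]
ee_rot: [[0.29, 0.957, -0.001], [0.957, -0.29, -0.0], [-0.0, -0.001, -1.0]]
wrist_force: [-4.0, -0.1, 6.2]
gripper_width: 0.226
gripper_force: 30.0
time_s: 22.7
tcp_pos: [0.5419, -0.0915, 0.1014]
ee_rot: [[0.29, 0.957, -0.002], [0.957, -0.29, -0.001], [-0.002, -0.002, -1.0]]
wrist_force: [-3.7, -4.9, 5.7]
gripper_width: 0.229
gripper_force: 30.0
time_s: 23.0
tcp_pos: [0.542, -0.0913, 0.1014]
ee_rot: [[0.29, 0.957, -0.004], [0.957, -0.29, -0.003], [-0.004, -0.003, -1.0]]
wrist_force: [-4.7, -12.1, 5.2]
gripper_width: 0.224
gripper_force: 30.0
```

```bash
python3 -m pendant '[[[0,0,0],[0,0,0]],[[0,0,0],[0,0,0]],[[0,0,0],[0,0,0]],[[0,0,0],[0,0,0]],[[0,0,0],[0,0,0]]]' 0.6; python3 -m pendant '[[[-2,0,-15],[0,0,0]],[[-2,0,-45],[0,0,0]],[[-2,0,-85],[0,0,0]],[[-40,0,-120],[0,0,0]],[[-80,0,-140],[0,0,0]],[[-80,0,-140],[0,0,0]],[[-80,0,-140],[0,0,0]]]'; python3 - <<'E'
from h import *
C=np.load("caddy.npy"); a=C[3]
ims=[]
w=cam("wrist")["f"]; ims.append(cv2.resize(w[0:260,150:430],(380,353)))
for n in("scene","top"):
    k=cam(n); uv=proj(k,C2W((0,20,40)))[0].astype(int); f=k["f"][uv[1]-46:uv[1]+46,uv[0]-50:uv[0]+50]
    ims.append(cv2.resize(f,(380,353),interpolation=cv2.INTER_CUBIC))
    if n=="top": save("topend",k["f"])
save("end",np.clip(np.hstack(ims[:2])*1.4,0,255).astype(np.uint8))
E
```

```text
time_s: 23.5
tcp_pos: [0.5436, -0.089, 0.1012]
ee_rot: [[0.29, 0.957, 0.0], [0.957, -0.29, 0.0], [0.0, 0.0, -1.0]]
wrist_force: [-0.0, 0.3, -0.3]
gripper_width: 0.56
gripper_force: 0.0
time_s: 24.2
tcp_pos: [0.5198, -0.1665, 0.2417]
ee_rot: [[0.292, 0.956, 0.001], [0.956, -0.292, 0.0], [0.001, 0.001, -1.0]]
wrist_force: [-0.6, 0.2, 0.1]
gripper_width: 0.599
gripper_force: 0.0
```

View pics/end.png

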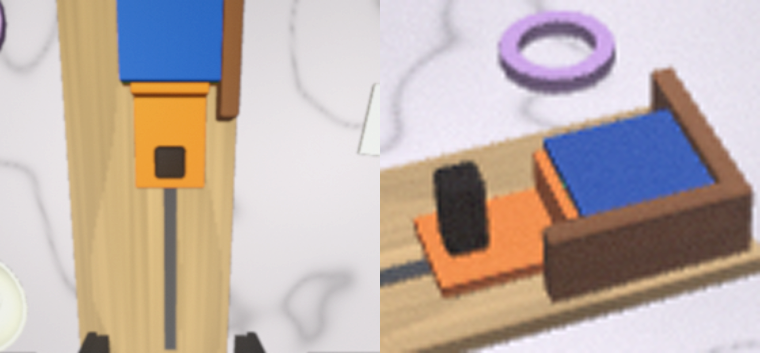

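The keeper stands right at the stack with a thin gap at (170,82), blue sits flush in the corner at (715,185), and the gripper is clear. Handing in.

```bash
python3 -c "
from station import r; print(r.finish_job())"
```

```text
the job is handed in; nothing more can be done
None
```

I tapped the four tiles flush against the back and left fences, then slid the keeper home to its stop and let go. I handed the job in at about 24 s; the final pictures looked right, but no verdict came back.

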